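Hang the utensil caddy on its keyhole stud

ROBOT

A 6-joint arm with a two-finger parallel gripper is mounted at the origin on the work surface. World frame = base frame: x ahead of the robot, y to its left, z up, the work surface at z = 0. Lengths are in m, angles in rad, forces in N, time in s.
With the tool pointing down it reaches from about 0.275 to 0.725 m from the base axis. Payload 5.6 kg.
Tool frame: the origin (TCP) lies midway between the tips of the shut fingers; the grasp point (between the pads) lies 19 mm behind it (env.grasp_offset is the distance from the TCP to the grasp point, in m); z points along the fingers, y is the line along which they close (so a half turn about z gives the same grasp; the last joint's range is limited). The gripper opens to 85 mm and grips with 20 to 120 N. Pads are 22 mm wide; open, the fingers measure 114 mm over their backs; the gripper's body (76 mm by 85 mm) begins 54 mm behind the grasp point. The pads swing forward as they close: fully open they stand 13 mm farther back than shut.
Start: joints at [1.453, 0.255, 0.108, 0, -1.424, -0.285], TCP at [0.216, 0.506, 0.231] pointing down, gripper open.
Joint ranges: [-2.95, 2.95], [-1.21, 1.97], [-1.09, 1.5], [-2.87, 1.71], [-2.94, -0.07], [-3.05, 3.05]. Speed limits (rad/s): [2.57, 2.57, 3.14, 3.14, 3.14, 3.14].

INTERFACE

Orientations are given as a unit quaternion [w, x, y, z].
In Python, from workcell import env gives the robot as it stands. Calls block until the motion is done:
- env.move_ptp(position, orientation): joint-space move of the TCP to a pose.
- env.move_l(position, vel=0.15, frame=None): straight line of the TCP; frame=None keeps the orientation; vel is the mean speed in m/s.
- env.goto_joints(angles): joint-space move.
- env.command_gripper(opening, effort=None): opening from 0.0 (shut) to 1.0 (fully open); effort is the grip in N (None keeps the last); returns when the fingers have stopped.
- env.hold(seconds).
- env.solve_ik(position, orientation): joint angles nearest the present ones, or None.
- env.camera(name): name is "scene" or "top" or "wrist"; returns a dict with "frame" (480x640x3 uint8, blue, green, red), "z_map" (480x640 float32, m along the optical axis (not along the pixel's ray), 0 where there is no reading), "mtx" (3x3 intrinsics, pixels), "pose" (4x4, takes a point from camera to world coordinates). Camera axes: x right, y down, z forward; pixel columns grow to the right and rows downward; lengths in m; the calibration is good to about 2 mm. The wrist camera is an equidistant fisheye: a pixel r from the principal point sees the ray r / f radians off the axis. A picture is of the moment at which its call begins.
A pose or a line that the arm cannot do raises env.IKError and nothing moves.
- env.sign_off(): hands the job in; it is judged then, once.
Readings, each from a call of its own:
- env.current_time_s(): time.
- env.current_joints(): joint angles.
- env.current_joint_velocities(): joint speeds.
- env.current_tau(): joint torques, N m.
- env.current_ee_pos(): TCP position.
- env.current_eef_rot(): TCP orientation.
- env.current_force(): force on the tool from outside, world axes, zero at the start.
- env.current_ft_torque(): the same for the moment, N m.
- env.current_grip_width(): opening from 0.0 (shut) to 1.0 (fully open).
- env.current_grip_force(): force on a finger pad.
Only numpy, scipy, OpenCV 4.12 (cv2) and the standard library are available. Lean on these libraries where they do the work, as an engineer would, in place of code of your own. Each camera call takes 0.05 s, during which the arm holds its last target. There are 200 camera calls.

TASK

Pick up the steel utensil caddy and hang it on the wooden board: feel for the stud, slip the round part of the caddy's keyhole over the stud's head until the back lies against the board, then ease it straight down so that the narrow slot locks behind the head, and let go. Press only lightly (well under 20 N on the board and its stud), and leave everything else on the counter where it is.

Things in the scene. Friction and masses are not known exactly. Their poses are not given: they have to be found in the camera images.
- caddy: Loose open-topped steel pocket, about 0.26 kg, standing on the counter. Origin: centre of the pocket's underside; +z up, +x towards its back plate, +y across. Pocket 60 mm deep (x -30 to 30), 56 mm wide outside (y); side walls 64 mm high, front wall (at -x) 40 mm. Back plate: x 30 to 34 mm, 76 mm wide, 104 mm high, with an upright keyhole. Grip the side walls, e.g. at x -10, z 50 mm.
- keyhole (a point): Centre of the keyhole's round part, on the rear (+x) face of the caddy's back plate: 34, 0, 70 mm in the caddy's frame, same axes. The hole is 19 mm across; from it a slot 10 mm wide runs straight up and ends 90 mm above the underside.
- slot_end (a point): Point on the caddy's rear face where the stud's axis lies when the caddy is fully home (shank at the top of the slot): 34, 0, 87 mm in the caddy's frame, 17 mm above the hole's centre, same axes.
- stand: Fixed upright oak board, 200 mm wide (y), 24 mm thick, 166 mm high, on a foot 16 mm high that shows 13 mm ahead of the face. Origin on the counter, at the middle of its thickness and width; +z up; its front faces its own -x, at x = -12 mm. The caddy hangs with its own +x along the board's +x. One brass headed stud sticks out of the front along -x.
- rail_mark (a point): Dark tick on a flush level rail in the board's face: -12, -20, 150 mm in the board's frame, same axes. The stud is clamped in this rail at this height, somewhere 4 to 36 mm from the tick along the board's +y: its place is not reported, see or feel for it. Shank 6 mm across, 7 mm long; then head 16 mm across, 6 mm thick, its front edge bevelled by 1 mm; it stands 13 mm out of the face.
- mill_tall: Bystander: terracotta-coloured bottle-shaped mill, 58 mm across, 168 mm high; origin at its underside.
- mill_short: Bystander: the same, 143 mm high.
- mug: Bystander: white mug, 80 mm across, 90 mm high, handle at its +y; origin at its underside.
- spice_jar: Bystander: small amber spice jar, 42 mm across, 55 mm high, on the counter ahead of the board and to one side of where the caddy will hang; origin at its underside.
- spoon: Bystander: wooden spoon lying along its own x near the caddy, about 0.25 m long.
- salt_bowl: Bystander: white bowl, 76 mm across, 35 mm high; origin at its underside.
- carafe: Bystander: waisted glass carafe, 100 mm across, 180 mm high; origin at its underside.
There are look-alikes about, which are no part of the job. What is shaped like the caddy but blue or purple is not meant. What is shaped like the stand but turquoise is not meant.

How it is judged:
By the outcome, as a careful person would: the job done as asked, in the order asked, and still so for the second after the job is handed in, with the robot touching nothing.
It also fails if it takes over 72 s, if anything falls off the work surface, if the arm or the gripper's body presses on something with over 40 N, if the wrist force passes 120 N, or if a joint passes its speed limit or range.

## Working session

There is one attempt and no reset: what is moved stays moved. The work goes in short steps, each a Python script; the robot and the scene stay as the last script left them, time stands still between calls to the robot, and variables do not carry over. Pictures are saved under pics/ and viewed, at most 10 in all, crops included, and the job is handed in when it is done.

```bash
ls; mkdir -p pics
python3 - <<'E'
from workcell import env
import cv2,numpy as np,pickle
d={}
for n in("scene","top"):
    c=env.camera(n);d[n]=c;cv2.imwrite(f"pics/{n}0.png",c["frame"])
    print(n,c["mtx"].round(1).tolist(),c["pose"].round(3).tolist(),(c["z_map"]>0).mean())
pickle.dump(d,open("d0.pkl","wb"))
print(env.current_time_s(),env.current_eef_rot(),env.grasp_offset)
E
```

```text
pics
scene [[476.9, 0.0, 320.4], [0.0, 476.9, 235.9], [0.0, 0.0, 1.0]] [[-0.382, 0.642, -0.665, 1.173], [0.924, 0.266, -0.274, 0.311], [0.001, -0.719, -0.695, 0.836], [0.0, 0.0, 0.0, 1.0]] 0.9958528645833333
top [[609.3, 0.0, 320.5], [0.0, 609.3, 237.8], [0.0, 0.0, 1.0]] [[-0.006, -0.997, 0.074, 0.394], [-1.0, 0.005, -0.007, 0.016], [0.007, -0.074, -0.997, 1.452], [0.0, 0.0, 0.0, 1.0]] 0.9961393229166666
0.1 [ 8.23629827e-04  9.79782335e-01 -2.00064695e-01 -1.25873335e-04] 0.0187
```

View pics/scene0.png

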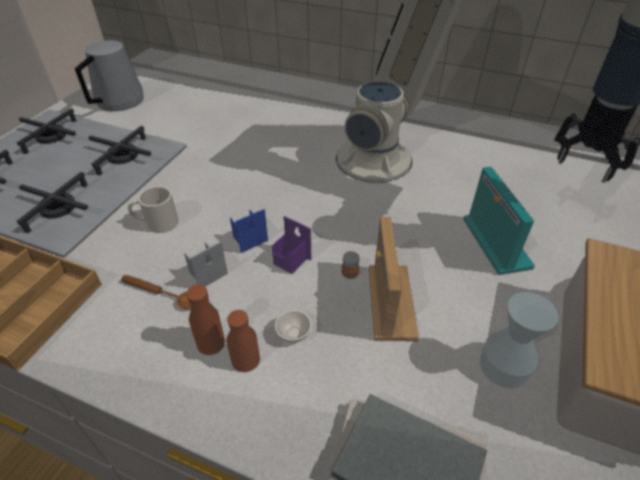

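View pics/top0.png

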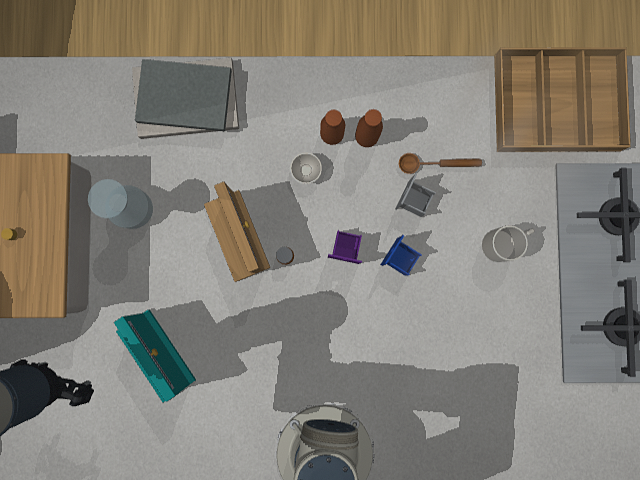

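The scene view shows the steel caddy at about (207,265) and the oak board at (388,285). In the top view the caddy is at (415,197), and the board is at (237,230) with a stud near (247,225) on its right face. Next I'll zoom in and measure both using depth.

```bash
cat > h.py <<'E'
import numpy as np,cv2
def cloud(c):
    K=c["mtx"];v,u=np.mgrid[:480,:640];z=c["z_map"]
    p=np.stack([(u-K[0,2])/K[0,0]*z,(v-K[1,2])/K[1,1]*z,z],-1)
    return p@c["pose"][:3,:3].T+c["pose"][:3,3]
def ray(c,u,v):
    K=c["mtx"];d=c["pose"][:3,:3]@np.array([(u-K[0,2])/K[0,0],(v-K[1,2])/K[1,1],1]);return c["pose"][:3,3],d
def onz(c,u,v,z):
    o,d=ray(c,u,v);return o+d*(z-o[2])/d[2]
E
python3 - <<'E'
import pickle,cv2,numpy as np
from h import *
d=pickle.load(open("d0.pkl","rb"));t=d["top"];f=t["frame"]
a=cv2.resize(f[165:225,385:445],(400,400),interpolation=cv2.INTER_CUBIC)
b=cv2.resize(f[175:285,195:305],(400,400),interpolation=cv2.INTER_CUBIC)
s=d["scene"]["frame"]
e=cv2.resize(s[235:290,180:235],(400,200*2),interpolation=cv2.INTER_CUBIC)
cv2.imwrite("pics/crop1.png",np.hstack([a,b]))
P=cloud(t)
def rects(win,zs):
    r0,r1,c0,c1=win;Q=P[r0:r1,c0:c1].reshape(-1,3)
    for lo,hi in zs:
        q=Q[(Q[:,2]>lo)&(Q[:,2]<hi)]
        if len(q)<5: print(lo,len(q));continue
        r=cv2.minAreaRect((q[:,:2]*1000).astype(np.float32))
        print(lo,hi,len(q),"z",np.median(q[:,2]).round(4),[np.round(x,1) for x in r],cv2.boxPoints(r).round(0).tolist())
print("caddy");rects((165,225,385,445),[(.09,.12),(.05,.07),(.03,.09),(.02,.12)])
print("board");rects((175,285,195,278),[(.155,.19),(.14,.155),(.01,.025)])
for n,w in dict(jar=(240,270,272,298),bowl=(148,190,285,325),carafe=(170,235,80,155),spoon=(148,178,395,490),mt=(105,150,352,388),ms=(105,148,315,348)).items(): print(n);rects(w,[(.012,.3)])
E
```

```text
caddy
0.09 0.12 77 z 0.105 [array([ 603.7, -190.3]), array([ 4.3, 75.5]), np.float64(63.0)] [[569.0, -175.0], [636.0, -209.0], [638.0, -205.0], [571.0, -171.0]]
0.05 0.07 145 z 0.0616 [array([ 588.6, -215.8]), array([63.7, 73.1]), np.float64(63.4)] [[542.0, -228.0], [607.0, -261.0], [636.0, -204.0], [570.0, -171.0]]
0.03 0.09 294 z 0.0531 [array([ 590.2, -216.8]), array([64.2, 77.4]), np.float64(62.8)] [[541.0, -228.0], [610.0, -263.0], [639.0, -206.0], [570.0, -171.0]]
0.02 0.12 428 z 0.0556 [array([ 600.3, -221.9]), array([64.2, 99.7]), np.float64(63.1)] [[541.0, -228.0], [630.0, -273.0], [659.0, -216.0], [570.0, -171.0]]
board
0.155 0.19 1134 z 0.1661 [array([517.8, 181.1]), array([200.4,  36.6]), np.float64(21.9)] [[418.0, 161.0], [432.0, 127.0], [618.0, 202.0], [604.0, 235.0]]
0.14 0.155 63 z 0.1503 [array([515.6, 171.6]), array([192.4,  22.8]), np.float64(16.2)] [[420.0, 156.0], [426.0, 134.0], [611.0, 188.0], [605.0, 209.0]]
0.01 0.025 1826 z 0.0164 [array([514.5, 190.2]), array([223.7, 165.7]), np.float64(7.2)] [[393.0, 258.0], [414.0, 94.0], [636.0, 122.0], [615.0, 286.0]]
j
[... 233 characters left out ...]
(25.7)] [[616.0, 57.0], [648.0, -9.0], [714.0, 23.0], [682.0, 89.0]]
carafe
0.012 0.3 2930 z 0.0858 [array([586.4, 479.1]), array([155.5, 149.7]), np.float64(1.2)] [[507.0, 552.0], [510.0, 403.0], [666.0, 406.0], [663.0, 556.0]]
spoon
0.012 0.3 452 z 0.0172 [array([ 685.7, -279.1]), array([ 72.9, 194.8]), np.float64(14.0)] [[627.0, -193.0], [674.0, -382.0], [745.0, -365.0], [698.0, -176.0]]
mt
0.012 0.3 765 z 0.111 [array([ 743.3, -104.7]), array([56.8, 47.7]), np.float64(70.7)] [[711.0, -124.0], [756.0, -139.0], [775.0, -86.0], [730.0, -70.0]]
ms
0.012 0.3 681 z 0.0954 [array([750.1, -22.3]), array([57.4, 47.8]), np.float64(88.0)] [[725.0, -50.0], [773.0, -52.0], [775.0, 6.0], [727.0, 7.0]]
```

View pics/crop1.png

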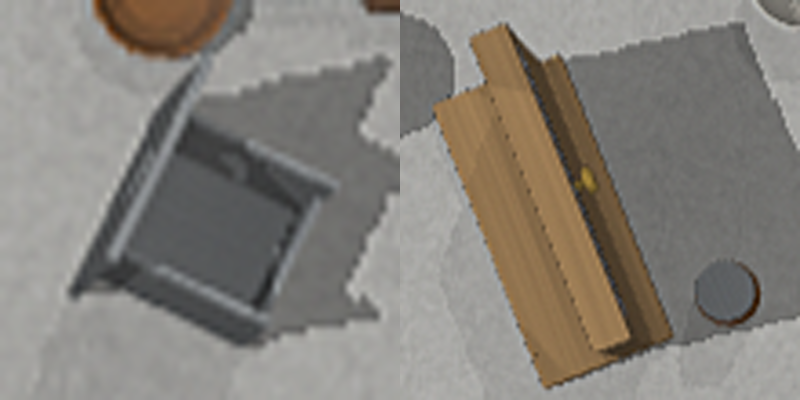

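The crops show the caddy's back plate on its upper-left side, with the spoon's head just past the plate's corner. The stud head is visible at about (190,178) in the right-hand crop. The next step is a closer look at the board from the wrist camera, with IK checks for the planned poses.

```bash
cat >> h.py <<'E'
from scipy.spatial.transform import Rotation as Rn
def quat(caddy_yaw_deg,flip):   # tool down, caddy +x at given yaw; flip: tool y = -caddy y
    a=np.radians(caddy_yaw_deg+90+(180 if flip else 0))
    y=np.array([np.cos(a),np.sin(a),0]);z=np.array([0,0,-1.]);x=np.cross(y,z)
    q=Rn.from_matrix(np.stack([x,y,z],1)).as_quat();return q[[3,0,1,2]]
E
python3 - <<'E'
from workcell import env
from h import *
import pickle
d=pickle.load(open("d0.pkl","rb"));t=d["top"];P=cloud(t)
f=t["frame"].astype(int)
# board front top edge
Q=P[175:285,195:278].reshape(-1,3);q=Q[(Q[:,2]>.163)&(Q[:,2]<.169)]
print(len(q),cv2.minAreaRect((q[:,:2]*1000).astype(np.float32)))
print("head approx",onz(t,247,224,.15))
hsv=cv2.cvtColor(t["frame"],cv2.COLOR_BGR2HSV)
for fl in(0,1):
    for p,a in(((.585,-.228,.031),63),((.55,.11,.11),112),((.56,.05,.28),112)):
        s=env.solve_ik(p,quat(a,fl));print(fl,p,None if s is None else np.round(s,2))
c=env.camera("wrist");print(c["mtx"].round(1).tolist())
T=np.eye(4);w=env.current_eef_rot();T[:3,:3]=Rn.from_quat(np.r_[w[1:],w[0]]).as_matrix();T[:3,3]=env.current_ee_pos()
print((np.linalg.inv(T)@c["pose"]).round(3))
E
```

```text
783 ((515.7470703125, 186.54428100585938), (199.2843017578125, 24.499942779541016), 21.76776885986328)
head approx [0.52072542 0.16462041 0.15      ]
0 (0.585, -0.228, 0.031) [-0.12  0.53 -0.    0.   -1.04 -0.35]
0 (0.55, 0.11, 0.11) [ 0.48  0.34 -0.09  0.   -1.14 -0.09]
0 (0.56, 0.05, 0.28) [ 0.37  0.27  0.25  0.   -1.55  0.02]
1 (0.585, -0.228, 0.031) [-0.12  0.53 -0.    0.   -1.04  2.79]
1 (0.55, 0.11, 0.11) [ 0.48  0.34 -0.09  0.   -1.14  3.05]
1 (0.56, 0.05, 0.28) None
[[371.6, 0.0, 313.8], [0.0, 371.6, 233.1], [0.0, 0.0, 1.0]]
[[-0.002 -0.958 -0.286  0.072]
 [ 1.    -0.001 -0.001  0.   ]
 [ 0.001 -0.286  0.958 -0.142]
 [ 0.     0.     0.     1.   ]]
```

```bash
cat >> h.py <<'E'
YB=111.8
bx=np.array([np.cos(np.radians(YB)),np.sin(np.radians(YB)),0]);by=np.array([-bx[1],bx[0],0]);B0=np.array([.5157,.1865,0])
def tob(p): p=np.asarray(p)-B0; return np.array([p@bx,p@by,p[2]])
def frb(x,y,z): return B0+bx*x+by*y+np.array([0,0,z])
def fray(c,u,v):
    K=c["mtx"];x,y=u-K[0,2],v-K[1,2];r=np.hypot(x,y);th=r/K[0,0]
    d=np.array([x/r*np.sin(th),y/r*np.sin(th),np.cos(th)]);return c["pose"][:3,3],c["pose"][:3,:3]@d
def fpix(c,p):
    q=c["pose"][:3,:3].T@(np.asarray(p)-c["pose"][:3,3]);r=np.hypot(q[0],q[1]);th=np.arctan2(r,q[2])
    return q[:2]/r*th*c["mtx"][0,0]+c["mtx"][:2,2]
E
python3 - <<'E'
from workcell import env
from h import *
import pickle
print("head b",tob([.5207,.1646,.15]))
y=tob([.5207,.1646,.15])[1]
env.move_ptp(frb(-.12,y,.21),quat(YB,0))
c=env.camera("wrist");pickle.dump(c,open("w1.pkl","wb"))
print(env.current_time_s(),env.current_ee_pos(),fpix(c,frb(-.025,y,.15)),fpix(c,frb(-.012,-.02,.15)),fpix(c,frb(-.012,-.1,.166)),fpix(c,frb(-.012,.1,.166)))
cv2.imwrite("pics/w1.png",c["frame"])
E
```

```text
head b [-0.02219068  0.00349053  0.15      ]
2.1833 [0.55693718 0.07469912 0.21003886] [313.74083108 380.78143417] [280.49771037 394.17346444] [167.01410382 400.93538376] [451.50871003 402.07113925]
```

View pics/w1.png

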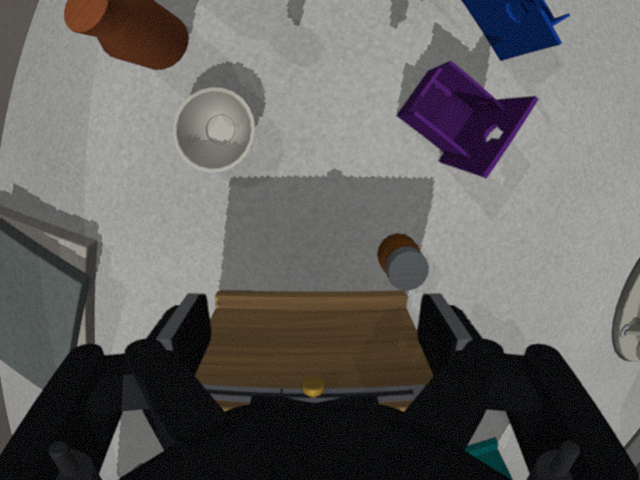

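The wrist view shows the brass head at about (313,388) and the dark tick at about (280,391), both within a few pixels of where I predicted them. I'll refine the stud's lateral position from the masks, then fetch the caddy.

Run:
```python
import pickle
from h import *
c=pickle.load(open("w1.pkl","rb"));f=c["frame"]
hsv=cv2.cvtColor(f,cv2.COLOR_BGR2HSV)
m=cv2.inRange(hsv,(18,120,90),(35,255,255));m[:365]=0;m[405:]=0;m[:,:285]=0;m[:,345:]=0
v,u=np.nonzero(m);print(len(u),u.min(),u.max(),v.min(),v.max(),u.mean(),v.mean())
def hit(u,v,xb):
    o,d=fray(c,u,v);t=(xb-(o-B0)@bx)/(d@bx);return tob(o+t*d)
for uu in(u.min()-.5,u.mean(),u.max()+.5): print(hit(uu,v.mean(),-.025)*1e3)
g=cv2.cvtColor(f,cv2.COLOR_BGR2GRAY);print(g[386:398,272:292])
print("tick",hit(280.5,392,-.012)*1e3)
```

```text
151 303 323 386 397 312.49006622516555 391.3377483443709
[-25.          -3.93097005 161.37845406]
[-25.           2.67247351 161.32844914]
[-25.           9.9494547  161.36170755]
[[53 55 50 59 57 54 54 56 54 54 59 58 56 53 55 52 55 52 60 52]
 [57 60 62 58 58 56 61 55 60 59 55 57 55 62 61 55 59 61 55 61]
 [69 68 71 67 68 63 68 65 61 53 57 66 61 62 64 66 65 66 58 67]
 [72 72 74 72 74 73 71 72 63 33 48 60 80 71 73 70 68 72 74 73]
 [72 73 73 73 73 77 73 70 57 26 45 66 78 76 69 77 71 70 72 73]
 [73 71 72 68 72 75 72 66 54 35 50 64 71 73 69 73 74 73 71 69]
 [53 57 57 61 58 55 62 58 41 30 50 63 63 62 69 68 58 66 66 57]
 [37 30 40 41 43 36 31 43 29 24 29 36 41 47 46 37 48 48 38 44]
 [31 23 20 23 22 25 19 27 30 25 21 27 20 30 26 27 23 23 25 27]
 [24 26 27 27 15 23 26 25 31 29 20 22 14 26 15 23 24 27 23 12]
 [21 19 18 38  0 16 10 20 17 16 15 18 21 31 24 29 31 32 35 29]
 [15 12 15 14 19  9  1 15  4 10 13  9 23 20 26 32 34 39 39 37]]
tick [-12.         -20.1773122  147.59432529]
```

Run:
```python
from workcell import env
from h import *
import pickle
a=np.radians(63.);o=np.array([.5892,-.2188,0]);g=o-.010*np.array([np.cos(a),np.sin(a),0])
env.command_gripper(1.0,40)
env.move_ptp(g+[0,0,.20],quat(63,0))
env.move_l(g+[0,0,.0313],vel=.12)
print(env.current_force(),env.current_ee_pos())
env.command_gripper(0.0,40)
print(env.current_time_s(),env.current_grip_width(),env.current_grip_force(),env.current_force(),env.current_ee_pos())
c=env.camera("wrist");pickle.dump(c,open("w2.pkl","wb"));cv2.imwrite("pics/w2.png",c["frame"])
```

```text
[-0.10456054  0.2292248  -0.30440819] [ 0.5852047  -0.22783246  0.0321288 ]
5.5 0.6469999660558683 44.0686959028244 [ 0.11319078 -0.15195983  2.91217025] [ 0.58518924 -0.22789449  0.03200033]
```

View pics/w2.png

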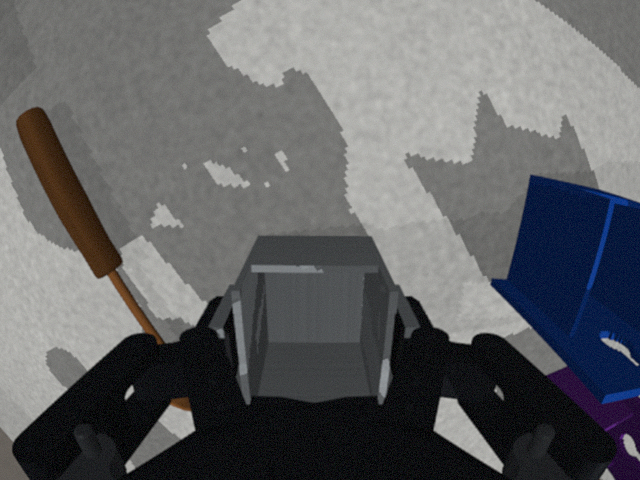

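The caddy is held evenly between the pads (walls at about x 240 and 388 in the image) and the spoon is untouched. Now I'll lift it, carry it to the board and feel for the stud.

```bash
cat >> h.py <<'E'
def st(env): # tcp in board frame (mm), force in board frame
    f=env.current_force();return tob(env.current_ee_pos())*1e3,np.array([f@bx,f@by,f[2]])
def push(env,x0,x1,y,z,base,lim=5.,step=.0015,log=True):
    x=x0
    while x<x1-1e-9:
        x=min(x+step,x1);env.move_l(frb(x,y,z),vel=.03);p,f=st(env);f=f-base
        if abs(f[0])>lim or np.abs(f).max()>8: break
    if log: print("push y%.1f z%.1f ->"%(y*1e3,z*1e3),p.round(1),f.round(1),"t",round(env.current_time_s(),1))
    return x,p,f
E
python3 - <<'E'
from workcell import env
from h import *
import pickle
p=env.current_ee_pos()
env.move_l(p+[0,0,.17],vel=.15)
y=.0032
env.move_ptp(frb(-.13,y,.20),quat(YB,0))
env.move_l(frb(-.085,y,.112),vel=.12);env.hold(.3)
p,b=st(env);print(p,b,env.current_time_s(),env.current_grip_width())
e=p/1e3-np.array([-.085,y,.112]);np.save("base.npy",b)
c=env.camera("wrist");pickle.dump(c,open("w3.pkl","wb"));cv2.imwrite("pics/w3.png",c["frame"])
push(env,-.080,-.056,y-e[1],.112-e[2],b,lim=4)
E
```

```text
[-85.16858059   2.99750514 112.38364077] [-0.06335074 -0.2884774  -4.09813085] 9.2417 0.6493668795969886
push y3.4 z111.6 -> [-56.4   3.4 111.6] [-3.5  0.3  0.3] t 13.4
```

View pics/w3.png

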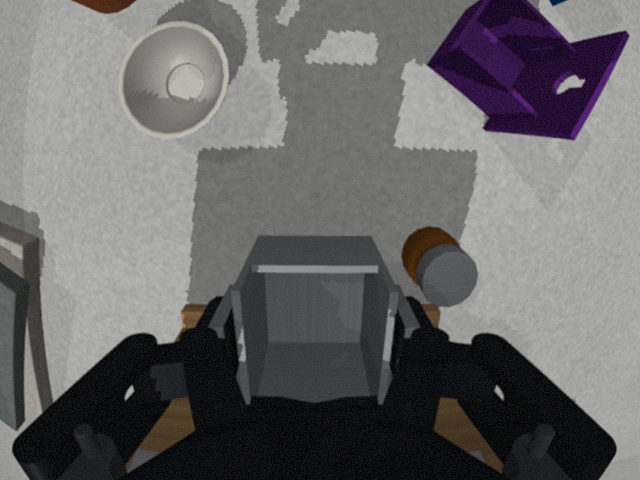

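The plate advanced all the way to the expected seated depth with only 3.5 N of resistance, so the head should be through the hole. I'll confirm firm contact and that the stud blocks sideways motion, then look.

Run:
```python
from workcell import env
from h import *
b=np.load("base.npy")
x,p,f=push(env,-.0565,-.053,.0034,.1116,b,lim=5,step=.0007)
for dy in(.001,.002,.003,0,-.001,-.002,-.003,0):
    env.move_l(frb(x,.0034+dy,.1116),vel=.03);p,f=st(env);print(dy,p.round(1),(f-b).round(1))
    if abs((f-b)[1])>6 and dy: env.move_l(frb(x,.0034,.1116),vel=.03)
print(env.current_time_s(),env.current_grip_width())
o=[]
c=env.camera("scene")["frame"][190:340,310:460];o.append(cv2.resize(c,(400,400),interpolation=2))
c=env.camera("top")["frame"][170:290,190:310];o.append(cv2.resize(c,(400,400),interpolation=2))
cv2.imwrite("pics/c4.png",np.hstack(o))
```

```text
push y3.4 z111.6 -> [-56.4   3.4 111.6] [-5.1  0.2 -0.1] t 13.7
0.001 [-56.4   4.  111.8] [-4.9 -1.  -0.5]
0.002 [-56.4   4.8 112. ] [-5.1 -1.5 -0.1]
0.003 [-56.4   5.7 112.1] [-5.5 -0.8 -0.2]
0 [-56.4   3.6 111.7] [-5.8  1.2  1.5]
-0.001 [-56.3   3.  111.6] [-5.5  1.7  2. ]
-0.002 [-56.3   2.2 111.5] [-5.6  2.9  0.9]
-0.003 [-56.4   1.3 111.4] [-5.2  2.3  1.1]
0 [-56.4   3.3 111.8] [-6.2 -0.4 -1.1]
15.6583 0.6494884112720282
```

View pics/c4.png

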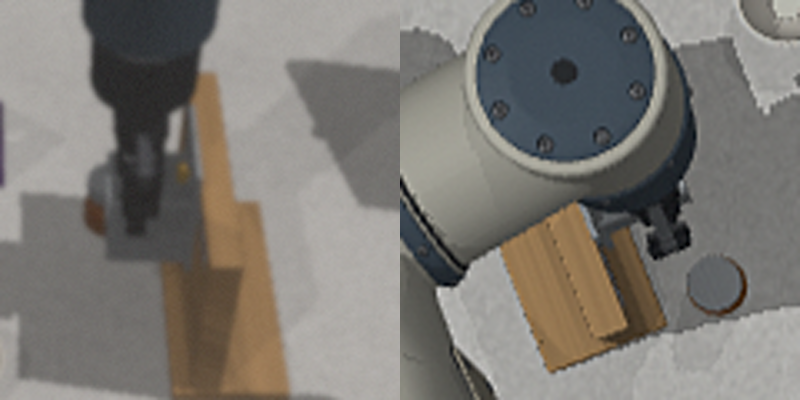

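The scene crop shows the brass head inside the pocket at (183,170), in front of the back plate, which lies flat against the board, so the head is through the hole. I'll ease the pressing force and slide straight down.

Run:
```python
from workcell import env
from h import *
b=np.load("base.npy")
x=-.0566;z=.1116;y=.0034
env.move_l(frb(x,y,z),vel=.03);p,f=st(env);print(p.round(1),(f-b).round(1))
while z>.0925:
    z-=.0012;env.move_l(frb(x,y,z),vel=.03);p,f=st(env);f=f-b
    print(round(z*1e3,1),p.round(1),f.round(1))
    if f[0]<-4: x-=.0004
    if f[2]>6 or abs(f).max()>9: break
print(env.current_time_s(),env.current_grip_width())
c=env.camera("scene")["frame"][190:340,310:460]
cv2.imwrite("pics/c5.png",cv2.resize(c,(500,500),interpolation=2))
```

```text
[-56.4   3.3 111.6] [-2.8  0.1  1.3]
110.4 [-56.4   3.3 110.3] [-1.6 -0.4  1. ]
109.2 [-56.4   3.5 109. ] [-0.8  0.2  0.9]
108.0 [-56.4   3.6 107.8] [-0.1  0.5  0.9]
106.8 [-56.5   3.5 106.7] [0.1 0.5 0.5]
105.6 [-56.6   3.5 105.5] [ 0.3 -0.5  0.8]
104.4 [-56.6   3.5 104.3] [-1.   0.5  0.8]
103.2 [-56.6   3.5 103.1] [ 0.3 -0.3  0.9]
102.0 [-56.6   3.5 101.9] [-0.2  0.7  0.5]
100.8 [-56.6   3.5 100.7] [-0.6 -0.5  0.7]
99.6 [-56.6   3.5  99.5] [-0.2  0.5  0.2]
98.4 [-56.6   3.5  98.3] [-1.   0.2  1.1]
97.2 [-56.6   3.5  97.1] [ 0.3 -0.1  0.8]
96.0 [-56.6   3.5  95.9] [-0.1  0.2  0.7]
94.8 [-56.6   3.2  94.9] [-0.2  0.2  1.2]
93.6 [-56.6   3.   94.4] [0.6 2.2 6.8]
19.7583 0.6494935877956378
```

View pics/c5.png

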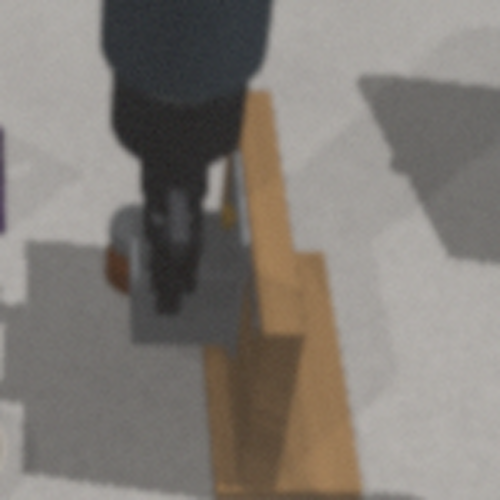

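The downward slide met a hard stop after 17.2 mm, and the expected travel was 17 mm. The brass head now sits near the plate's top, so the caddy is home. I'll relax, release, retreat upward and check.

Run:
```python
from workcell import env
from h import *
x,y=-.0566,.0034
env.move_l(frb(x,y,.0945),vel=.03);print(st(env)[1]-np.load("base.npy"))
env.command_gripper(1.0);env.hold(.3)
print(env.current_grip_width(),env.current_force())
env.move_l(frb(x,y,.23),vel=.1);env.move_l(frb(-.16,y,.25),vel=.15);env.hold(.5)
print(env.current_time_s(),env.current_force())
c=env.camera("wrist");s=env.camera("scene");t=env.camera("top")
P=cloud(s)[190:340,310:460].reshape(-1,3);q=np.array([tob(k) for k in P])
q=q[(q[:,0]>-.09)&(q[:,0]<-.02)&(abs(q[:,1])<.06)&(q[:,2]>.03)];print("z range",np.percentile(q[:,2],[1,99]),"x",np.percentile(q[:,0],[1,99]),"y",np.percentile(q[:,1],[1,99]))
cv2.imwrite("pics/c6.png",np.hstack([cv2.resize(s["frame"][190:340,310:460],(400,400),interpolation=2),cv2.resize(c["frame"][200:480,180:460],(400,400),interpolation=2)]))
```

```text
[0.15131505 0.55096563 4.90608319]
0.9947568316749148 [0.37903196 0.19383857 0.90237219]
23.625 [ 0.14113302 -0.42056753  1.00096973]
z range [0.06380194 0.15427576] x [-0.0756879  -0.02048689] y [-0.02713103  0.03118348]
```

View pics/c6.png

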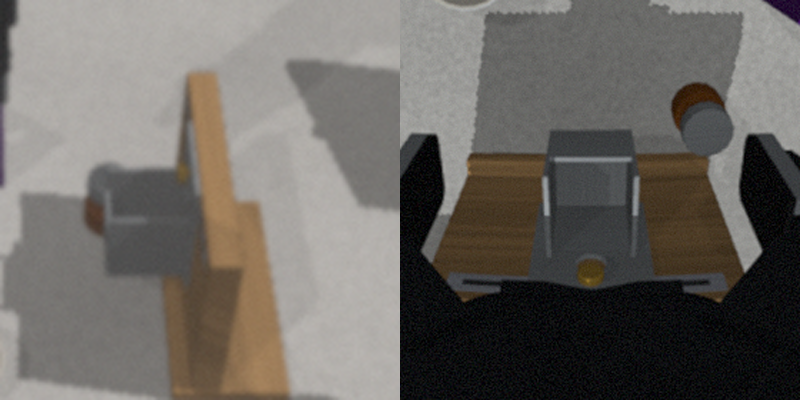

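The caddy hangs level on the stud with its underside at about 64 mm and the brass head in front of the plate. The spice jar hasn't moved and the gripper is clear, so I'm handing in.

```bash
python3 -c "
from workcell import env
print(env.sign_off())"
```

```text
the job is handed in; nothing more can be done
None
```

The caddy is hanging on the board's stud with its slot locked behind the head, the gripper is clear, and the job was handed in at about 24 s; the readings I took never showed over 7 N on the board and stud.

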